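Shut down and lock the faceting lap for a lap change

TASK

The lap on the gem-faceting machine is due to be changed. Throw the long-handled isolator lever, which feeds the lap motor, fully over to off (away to the other side from where it leans now), and only then pull the sprung spindle-lock handle on the front of the machine's tray straight out to its stop, where it stays out. Leave the short-handled isolator switched on and do not disturb the other things on the bench.

Things in the scene. Friction and masses are not known exactly. Their poses are not given: they have to be found in the camera images.
- iso_long: Long-handled lever isolator, bolted to the bench: grey box 85 x 60 mm on a 110 x 75 mm foot plate, 56 mm high (two low cheeks beside the handle reach 67 mm). Origin: centre of its underside. The handle swings in its x-z plane about an axis along its y, 60 mm above the origin. On: the handle leans to the box's -x; off: to its +x.
- lever_long (a joint): Angle of the long handle in rad: 0 = on stop (leaning 0.6 rad from upright to the box's -x), 0.6 = upright, 1.2 = off stop (leaning 0.6 rad to +x). Over-centre spring: it snaps to the stop on whichever side of upright it is; about 2 N at the tip moves it.
- lever_long_tip (a point): Tip of the long handle, 100 mm from its pivot along the handle. The handle is a round steel bar with a black grip 22 mm in diameter over its outer 50 mm.
- iso_short: Short-handled lever isolator, bolted to the bench: grey box 85 x 60 mm on a 110 x 75 mm foot plate, 56 mm high (two low cheeks beside the handle reach 67 mm). Origin: centre of its underside. The handle swings in its x-z plane about an axis along its y, 60 mm above the origin. On: the handle leans to the box's -x; off: to its +x.
- lever_short (a joint): Angle of the short handle in rad: 0 = on stop (leaning 0.6 rad from upright to the box's -x), 0.6 = upright, 1.2 = off stop (leaning 0.6 rad to +x). Over-centre spring: it snaps to the stop on whichever side of upright it is; about 4 N at the tip moves it.
- lever_short_tip (a point): Tip of the short handle, 50 mm from its pivot along the handle. The handle is a round steel bar with a black grip 22 mm in diameter over its outer 30 mm.
- machine: Gem-faceting machine, fixed to the bench: square grey-green tray 300 x 300 mm with walls 70 mm high, in it a 200 mm flat lap on a spindle with a brass nut (top 90 mm up); a mast 240 mm high at its +x, -y corner. Origin: centre of its underside. The spindle lock is on its front, the -x wall.
- lock_bar (a point): Middle of the cross bar of the spindle-lock handle: a U-shaped pull of 12 mm round steel, cross bar along the machine's y, 80 mm between its two side rods (centres), which run into the front wall. Pushed in, the bar stands 62 mm (centre) in front of the wall, 45 mm above the bench; the opening between the rods is free from above.
- lock (a joint): Travel of the spindle-lock handle in m along the machine's -x: 0 = in, 0.025 = out at its stop. A spring holds it in with about 8 N; let go before about 0.018 it springs back in, beyond that it snaps to the stop and stays out.
- pot: Closed steel pot with a brass lid, 52 mm in diameter, 95 mm high, standing loose. Origin: centre of its underside.
- spare_lap: Copper lap disc lying loose, 150 mm in diameter, 8 mm thick. Origin: centre of its underside.
- spanner: Open-ended spanner lying loose, 150 mm long along its x. Origin: under its middle.
Mind the look-alikes: they are no part of the job. What is shaped like the iso_short but brown or green is not meant.

How it is judged (in metres and radians):
On the way, in this order (a step that is already met when the one before it is completed fails the run):
1. the long isolator lever is thrown to off (value of joint lever_long above 1.1 rad), for 0.2 s.
2. the spindle lock is out at its stop (value of joint lock above 0.022 m), for 0.2 s.
At the end, for the whole second after the job is handed in: The long lever rests at its off stop (over 1.1 of 1.2 rad), the spindle lock is out at its stop (over 22 of 25 mm), the short lever is still at its on stop (under 0.12 rad) (value of joint lever_long above 1.1 rad and value of joint lock above 0.022 m and value of joint lever_short below 0.12 rad); the robot touches nothing.
It fails at once if the short-handled isolator was moved off its on stop (value of joint lever_short above 0.3 rad).
It fails at once if the spindle lock was drawn while the motor was still switched on (value of joint lock above 0.012 m and value of joint lever_long below 0.9 rad).
It fails at once if the pot was knocked over, or the pot, spare lap or spanner pushed aside by more than 30 mm (distance of any of pot, spare_lap, spanner from where it was at the start of the episode above 0.03 m or angle between pot's own z axis and vertical above 0.5 rad).
It also fails if it takes over 48 s, if anything falls off the work surface, if the arm or the gripper's body presses on something with over 40 N, if the wrist force passes 120 N, or if a joint passes its speed limit or range.

ROBOT

A 6-joint arm with a two-finger parallel gripper is mounted at the origin on the work surface. World frame = base frame: x ahead of the robot, y to its left, z up, the work surface at z = 0. Lengths are in mm, angles in rad, forces in N, time in s.
With the tool pointing down it reaches from about 400 to 925 mm from the base axis. Payload 12.5 kg.
Tool frame: the origin (TCP) lies on the centre line of the jaws, within the pads' length; the fingertips stand 17 mm ahead of it and the grasp point (between the pads) lies 2 mm behind it; z points along the fingers, y is the line along which they close (so a half turn about z gives the same grasp; the last joint's range is limited). The gripper opens to 95 mm and grips with 3 to 60 N. Pads are 20 mm wide; open, the fingers measure 119 mm over their backs; the gripper's body (75 mm by 180 mm) begins 59 mm behind the grasp point.
Start: joints at [1.055, 0.491, 1.559, -0, 1.092, -0.106], TCP at [249.001, 573.274, 231.661] pointing down, gripper open.
Joint ranges: [-3.1, 3.1], [-0.84, 2.19], [0.05, 2.79], [-1.13, 4.28], [0.06, 2.93], [-2.69, 2.69]. Speed limits (rad/s): [2.22, 2.22, 2.79, 3.14, 3.14, 3.14].

INTERFACE

Orientations are given as [roll, pitch, yaw] about the fixed x, y, z axes, in that order (R = Rz(yaw) Ry(pitch) Rx(roll)).
In Python, from cell import env gives the robot as it stands.
- The arm moves only by the tool drive_tool, never from a script. Its argument "deltas" is text: rows parted by semicolons, each of 4 numbers parted by spaces: the shift along the world's x, y, z normalised to -1 to 1, where 1 is 100 mm, then the turn about the world's z normalised to -1 to 1, where 1 is 180 degrees. A call has 1 to 10 rows; each row shifts and turns the commanded pose from where the row before left it; what a row does not reach is not made up. A row lasts 1/12 s, in which the tool goes at most 41.7 mm and 7.16 degrees, less where a joint would pass 70% of its speed; a pose out of reach is approached as far as the arm can. A call with a number of a shift or a turn outside -1 to 1 is refused whole. A call with a gripper value outside its range is refused whole. "gripper" is the closure, from 0 (fully open) to 1 (shut), set as the call begins (left out, the last holds). The fingers move at their own pace and stop on an object; the grip force is fixed at half the most. Time passes only in rows, so rows that do not move let the fingers close. It gives the time, the measured TCP pose, the force, the opening and the grip force at its end, in the units of the state.
- env.state(): the state, without advancing time (a new reading comes with each control period).
- env.read_camera(name): name is "scene" or "top"; returns (picture, depth): 480x640x3 uint8, red, green, blue; 480x640 float32, mm along the optical axis (not along the pixel's ray), 0 where there is no reading.
- env.camera_params(name): a dict with "mtx" (3x3 intrinsics, pixels), "k1" (the pictures are not rectified: a ray, as slopes to the right and down, at radius r is drawn at 1 + k1 r^2 times it, then the intrinsics apply), "camera_from_world" (4x4, takes a point from world to camera coordinates). Camera axes: x right, y down, z forward; pixel columns grow to the right and rows downward; lengths in mm; the calibration is good to about 2 mm. A picture is of the moment at which its call begins. camera_params takes no time and is no camera call.
- env.job_done(): hands the job in; it is judged then, once.
The state is a dict: "t": time; "joints": joint angles; "qvel": joint speeds; "tau": joint torques, N m; "eef_pos": TCP position; "tcp_rot": TCP orientation; "ft_force": force on the tool from outside, world axes, zero at the start; "moment": the same for the moment, N m; "opening": opening from 0.0 (shut) to 1.0 (fully open); "grip_force": force on a finger pad.
Only numpy, scipy, OpenCV 4.12 (cv2) and the standard library are available. Lean on these libraries where they do the work, as an engineer would, in place of code of your own. Each camera call takes 0.05 s, during which the arm holds its last target. There are 200 camera calls.

## Working session

There is one attempt and no reset: what is moved stays moved. The work goes in short steps, Python scripts to look and compute and a tool call to move; the robot and the scene stay as the last step left them, time stands still between calls to the robot, and variables do not carry over. Pictures are saved under pics/ and viewed, at most 10 in all, crops included, and the job is handed in when it is done.

Besides the shell and the picture viewer there is one more tool, called after "Emit:" as a command line: name --argument value ..., lists and objects as JSON in quotes. drive_tool: Moves the arm, as the interface text tells. Its arguments: {"type":"object","properties":{"deltas":{"type":"string"},"gripper":{"type":"number"}},"required":["deltas"]}

```bash
mkdir -p pics
cat > h.py <<'E'
import numpy as np, cv2
from cell import env
def cloud(name):
    im,d=env.read_camera(name); p=env.camera_params(name)
    v,u=np.mgrid[0:480,0:640]
    uv=np.stack([u,v],-1).reshape(-1,1,2).astype(float)
    n=cv2.undistortPoints(uv,np.array(p["mtx"]),np.array([p["k1"],0,0,0,0.])).reshape(480,640,2)
    P=np.dstack([n*d[...,None],d])
    T=np.linalg.inv(np.array(p["camera_from_world"]))
    W=P@T[:3,:3].T+T[:3,3]; W[d==0]=np.nan
    return im,W
E
python3 - <<'E'
from h import *
for n in("scene","top"):
    im,W=cloud(n); cv2.imwrite(f"pics/{n}0.png",im[...,::-1]); np.savez(f"{n}0.npz",im=im,W=W)
    print(n,np.linalg.inv(env.camera_params(n)["camera_from_world"])[:3,3])
print(env.state())
E
```

```text
scene [1518.45712014  240.2510456  1049.09307891]
top [ 209.07579159   80.69181035 1720.62996371]
{'t': 0.1, 'joints': array([ 1.05536181e+00,  4.91475113e-01,  1.55939173e+00,  4.50823372e-06,
        1.09169869e+00, -1.05546188e-01]), 'qvel': array([ 0.00248088, -0.00011791, -0.00161719,  0.00080356,  0.00084521,
        0.00070167]), 'tau': array([ 2.06630917e-03, -6.13618326e+01, -2.58607221e+01,  6.93913177e-02,
        4.69730585e-02,  1.58746462e-05]), 'eef_pos': array([248.91510443, 573.07628874, 231.13408041]), 'tcp_rot': array([-3.14062561e+00, -1.06469734e-04,  2.73170219e+00]), 'ft_force': array([ 0.32829504,  0.07816192, -0.57233194]), 'moment': array([-0.0426579 , -0.00399273,  0.04842649]), 'grip_force': 0.0, 'opening': 1.001298852931621}
```

View pics/scene0.png

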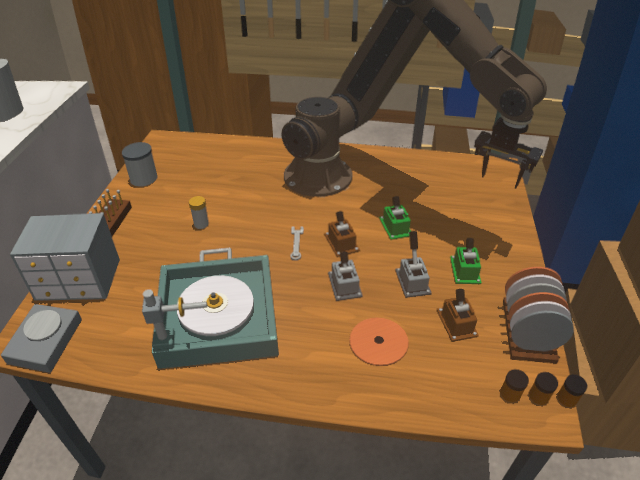

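View pics/top0.png

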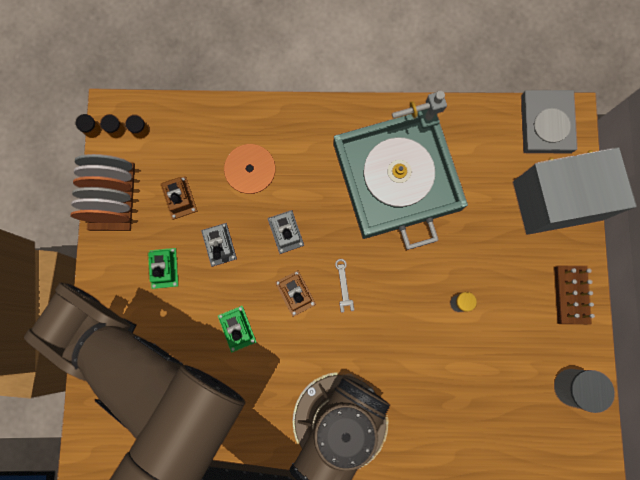

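The scene shows the long isolator at (414,270) and the short one at (346,280). In the top view they are at (218,244) and (286,231), and the lock handle is at (420,234). Next I measure all three.

Run:
```python
from h import *
T=np.load("top0.npz");im,W=T["im"],T["W"]
S=np.load("scene0.npz");si,SW=S["im"],S["W"]
big=cv2.resize(im[190:280,185:325],None,fx=5,fy=5,interpolation=cv2.INTER_CUBIC)
cv2.imwrite("pics/crop1.png",big[...,::-1])
def box(name,I,X,r0,r1,c0,c1):
    w=X[r0:r1,c0:c1].reshape(-1,3); i=I[r0:r1,c0:c1].reshape(-1,3).astype(int)
    sat=i.max(1)-i.min(1)
    foot=w[(sat<30)&(w[:,2]>3)&(w[:,2]<62)]
    boxt=w[(w[:,2]>50)&(w[:,2]<60)&(sat<30)]
    grip=w[(w[:,2]>72)]
    print(name)
    for n,q in(("foot",foot),("box",boxt)):
        if len(q)>5:
            r=cv2.minAreaRect(q[:,:2].astype(np.float32)); print(n,len(q),np.round(r[0],1),np.round(r[1],1),round(r[2],1),"z",np.round(np.median(q[:,2]),1))
    if len(grip)>3:
        g=grip[np.argsort(grip[:,2])]; print("grip n",len(g),"lo",g[:8].mean(0).round(1),"hi",g[-8:].mean(0).round(1))
box("long top",im,W,218,270,198,240); box("short top",im,W,205,256,265,308)
box("long scene",si,SW,225,298,394,434); box("short scene",si,SW,245,302,326,365)
# machine
m=W[80:260,320:480].reshape(-1,3)
q=m[(m[:,2]>62)&(m[:,2]<76)]
r=cv2.minAreaRect(q[:,:2].astype(np.float32)); print("wall rim",len(q),r)
h=W[215:256,395:445].reshape(-1,3); q=h[(h[:,2]>38)&(h[:,2]<58)]
r=cv2.minAreaRect(q[:,:2].astype(np.float32)); print("handle",len(q),r,cv2.boxPoints(r).round(1),np.median(q[:,2]))
for n,(u,v) in dict(spL=(341,263),spR=(346,308),pot=(466,301),lap=(250,168),mast=(437,102),nut=(400,170),hl=(408,247),hr=(437,240)).items(): print(n,W[v,u].round(0))
```

```text
long top
foot 605 [481.8 346.3] [109.7  74.3] 17.4 z 51.7
box 274 [481.5 346. ] [85.4 60. ] 17.3 z 55.9
grip n 148 lo [487.4 341.5  72.3] hi [433.  330.4 149.7]
short top
foot 687 [520.6 156.1] [109.3  73.9] 19.7 z 52.3
box 311 [520.7 156.3] [85.7 59.3] 19.3 z 56.1
grip n 102 lo [516.6 159.   72.2] hi [500.3 149.1 108.4]
long scene
foot 792 [486.1 343.5] [108.3  75. ] 18.5 z 38.9
box 269 [486.1 343.6] [85.8 58.1] 16.7 z 55.0
grip n 203 lo [477.6 344.5  73.8] hi [440.5 328.3 143.6]
short scene
foot 758 [482.4 147.6] [199.7  85.2] 10.0 z 40.2
box 266 [524.4 153.8] [85.7 57.4] 20.9 z 53.6
grip n 99 lo [518.4 153.3  73.9] hi [505.8 147.9 102.3]
wall rim 3034 ((658.004150390625, -173.2962188720703), (364.7297668457031, 302.974609375), 17.058664321899414)
handle 345 ((517.635498046875, -217.22982788085938), (96.14043426513672, 125.75162506103516), 0.5963613986968994) [[ 468.9 -154.9]
 [ 470.2 -280.6]
 [ 566.4 -279.6]
 [ 565.  -153.9]] 50.787110655422794
spL [432.  -3.   2.]
spR [305. -18.  -9.]
pot [ 322. -330.   98.]
lap [708. 263.   6.]
mast [ 830. -242.  211.]
nut [ 682. -162.   89.]
hl [ 473. -188.   45.]
hr [ 501. -278.    1.]
```

View pics/crop1.png

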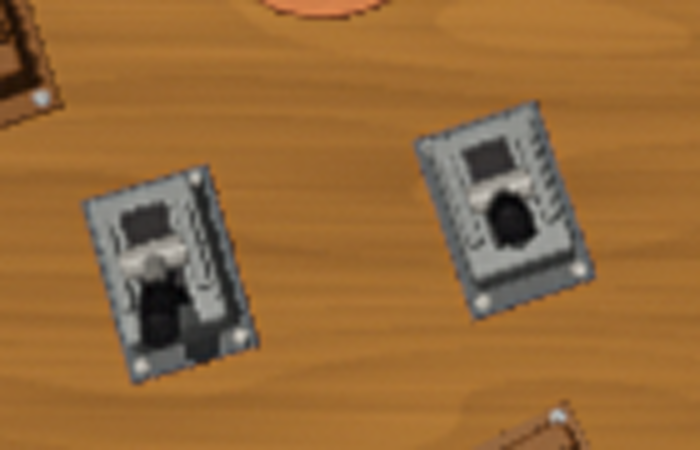

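Both geometry checks agree: the foot is 110×75 mm, and the tip measures (433,330,~145) against a predicted (430,329,142). The long isolator is at (484,345) with yaw 17.3°, leaning towards -x. I'll move behind the handle with the jaws shut and turned about +41°.

Emit:
drive_tool --deltas "0.18 -0.32 0 0.038; 0.18 -0.32 0 0.038; 0.18 -0.32 0 0.038; 0.18 -0.32 0 0.038; 0.18 -0.32 0 0.038; 0.18 -0.32 0 0.038; 0.18 -0.32 0 0; 0.18 -0.32 0 0; 0 0 0 0; 0 0 0 0" --gripper 1

```text
t: 0.93
eef_pos: [393.2, 317.1, 231.6]
tcp_rot: [3.141, -0.0, -2.843]
ft_force: [0.1, -0.4, -0.5]
opening: 0.361
grip_force: 0.0
```

Run:
```python
from h import *
im,W=cloud("top"); cv2.imwrite("pics/top1.png",cv2.resize(im[80:330,190:480],None,fx=2.7,fy=2.4)[...,::-1])
# machine: rim points; fit lines of the front wall & bar
m=W[80:270,320:480].reshape(-1,3)
a=np.deg2rad(17)
def coord(q,a): return q[:,:2]@np.array([[np.cos(a),-np.sin(a)],[np.sin(a),np.cos(a)]])
q=m[(m[:,2]>64)&(m[:,2]<74)]
best=[]
for d in np.arange(12,22,.25):
    c=coord(q,np.deg2rad(d)); best.append((np.percentile(c[:,0],1.0),d))
# sharpest front edge
for dd in (max(best),):
    a=np.deg2rad(dd[1]); c=coord(q,a); print(dd,"x",np.percentile(c[:,0],[.5,2,5,50,95,99]).round(1),"y",np.percentile(c[:,1],[.5,2,50,98,99.5]).round(1))
xf=max(best)[0]
n=m[(m[:,2]>34)&(m[:,2]<58)]; c=coord(n,a)
s=(c[:,0]<xf-5)&(c[:,0]>xf-90); n=n[s];c=c[s]
print("handle",len(n),"x",np.percentile(c[:,0],[1,5,50]).round(1),"y",np.percentile(c[:,1],[1,5,50,95,99]).round(1))
b=c[:,0]<np.percentile(c[:,0],2)+14
print("bar",b.sum(),n[b].mean(0).round(1), "slope deg",np.rad2deg(np.arctan2(*(np.polyfit(n[b][:,1],n[b][:,0],1)[:1].tolist()+[1]))).round(1))
s=env.state();print(s["eef_pos"],s["tcp_rot"],s["opening"])
```

```text
(np.float64(482.2878235660161), np.float64(12.0)) x [480.8 484.5 489.8 621.  779.1 787.6] y [-461.2 -456.7 -289.1 -149.7 -145.3]
handle 261 x [420.5 423.2 435. ] y [-364.4 -362.2 -315.4 -274.2 -233.7]
bar 136 [ 485.  -221.8   49.7] slope deg -14.8
[392.62353975 318.07805835 231.58748897] [ 3.14136702e+00 -2.59595601e-04 -2.84092955e+00] 0.3131978950590609
```

View pics/top1.png

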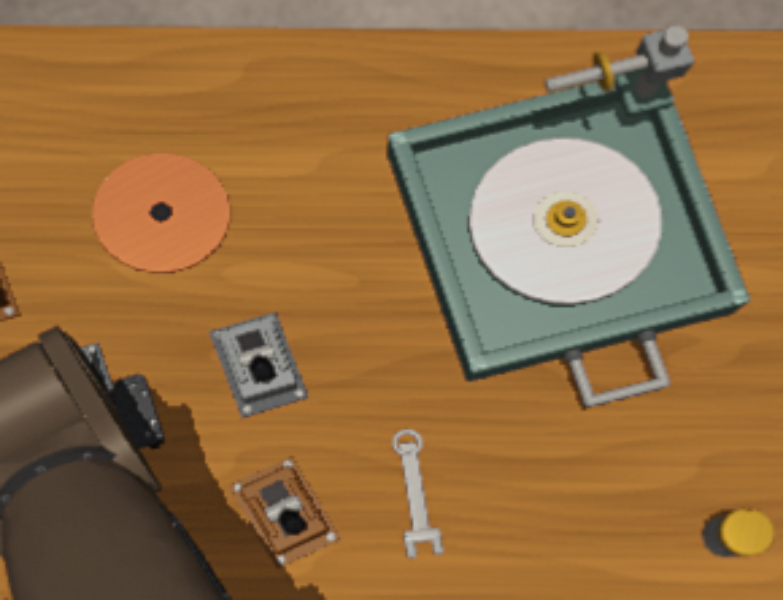

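The picture shows the jaws behind the long lever, the short lever still leaning -x, and the lock bar clear at about (485,-222,45). Lower, then push.

Emit:
drive_tool --deltas "0 0 -0.35 0; 0 0 -0.35 0; 0 0 -0.3 0; 0 0 0 0; 0 0 0 0; 0 0 0 0"

```text
t: 1.48
eef_pos: [392.6, 319.4, 132.9]
tcp_rot: [3.141, 0.001, -2.838]
ft_force: [0.0, 0.5, 0.4]
opening: 0.006
grip_force: 0.0
```

Emit:
drive_tool --deltas "0.14 0.04 0 0; 0.13 0.04 0 0; 0.13 0.04 0 0; 0.13 0.04 0 0; 0.13 0.04 0 0; 0.13 0.04 0 0; 0.13 0.04 0 0; 0.13 0.04 0 0; 0 0 0 0; 0 0 0 0"

```text
t: 2.32
eef_pos: [497.5, 351.0, 133.9]
tcp_rot: [3.141, 0.001, -2.839]
ft_force: [-3.4, -1.6, 3.2]
opening: 0.002
grip_force: 2.2
```

Emit:
drive_tool --deltas "-0.15 -0.05 0 0; -0.15 -0.05 0 0; 0 0 0.4 0; 0 0 0.4 0; 0 0 0.2 0; 0 0 0 0"

```text
t: 2.82
eef_pos: [468.8, 341.7, 238.7]
tcp_rot: [3.139, 0.011, -2.839]
ft_force: [-0.1, 0.1, -0.1]
opening: 0.013
grip_force: 0.0
```

Run:
```python
from h import *
im,W=cloud("scene"); cv2.imwrite("pics/s2.png",cv2.resize(im[190:340,180:500],None,fx=2.4,fy=2.4)[...,::-1])
for n,(r0,r1,c0,c1) in dict(long=(225,298,394,434),short=(245,302,326,365)).items():
    w=W[r0:r1,c0:c1].reshape(-1,3); g=w[(w[:,2]>72)&(w[:,2]<165)]; g=g[np.argsort(g[:,2])]; print(n,len(g),g[-8:].mean(0).round(1))
```

```text
long 110 [530.  361.7 145.7]
short 96 [503.2 148.3 101.9]
```

View pics/s2.png

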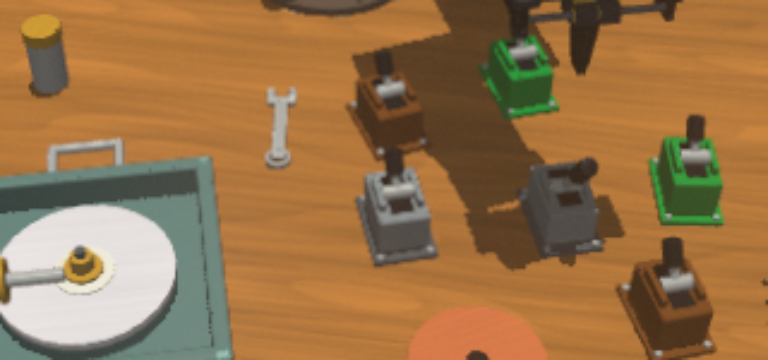

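The long lever now leans to +x (tip about 530,362,146, expected 537,362,142) and the short one is unchanged. Now over the lock opening.

Emit:
drive_tool --deltas "0.03 -0.37 0 0; 0.03 -0.37 0 0; 0.03 -0.37 0 0; 0.03 -0.37 0 0; 0.03 -0.37 0 0; 0.03 -0.37 0 0; 0.03 -0.37 0 0; 0.03 -0.37 0 0; 0.03 -0.37 0 0; 0.03 -0.37 0 0"

```text
t: 3.7
eef_pos: [497.0, -31.2, 231.7]
tcp_rot: [3.142, 0.0, -2.839]
ft_force: [1.9, 0.4, -0.9]
opening: 0.005
grip_force: 0.0
```

Emit:
drive_tool --deltas "0.03 -0.37 0 0; 0.03 -0.37 0 0; 0.03 -0.37 0 0; 0.03 -0.37 0 0; 0.03 -0.37 0 0; 0 0 -0.35 0; 0 0 -0.35 0; 0 0 0 0; 0 0 0 0; 0 0 0 0"

```text
t: 4.53
eef_pos: [513.0, -214.5, 163.1]
tcp_rot: [-3.141, 0.001, -2.838]
ft_force: [0.2, 0.4, -0.0]
opening: 0.007
grip_force: 0.0
```

Run:
```python
from h import *
im,W=cloud("scene"); cv2.imwrite("pics/s3.png",cv2.resize(im[210:310,140:300],None,fx=5,fy=5)[...,::-1])
s=env.state();print(s["eef_pos"],s["tcp_rot"])
# rods/bar near bench front, from scene
w=W[235:275,190:245].reshape(-1,3); q=w[(w[:,2]>38)&(w[:,2]<56)&(w[:,0]<530)]
print(len(q)); r=cv2.minAreaRect(q[:,:2].astype(np.float32)); print(r,cv2.boxPoints(r).round(0).tolist())
```

```text
[ 513.24167551 -214.55213197  163.56717478] [-3.13988720e+00  1.68787255e-03 -2.83834089e+00]
156
((502.3462829589844, -222.10540771484375), (42.5865478515625, 92.85686492919922), 11.879908561706543) [[472.0, -181.0], [491.0, -272.0], [533.0, -263.0], [514.0, -172.0]]
```

View pics/s3.png

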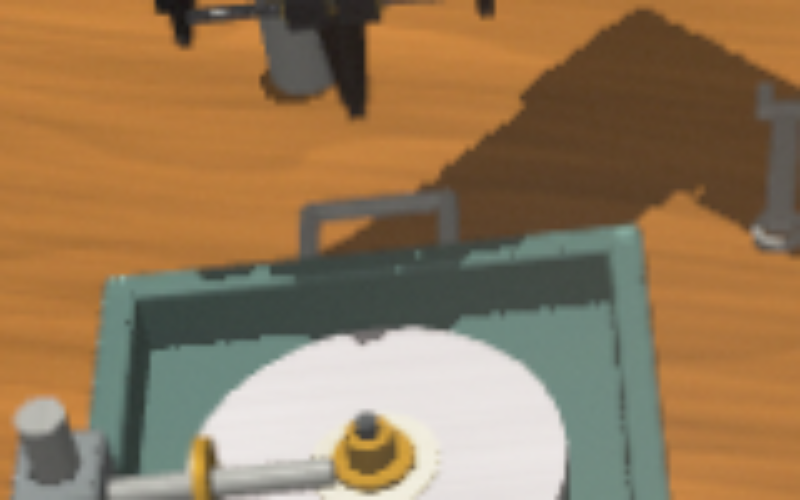

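The fingertip is above the lock opening, with the bar in the crop at (300–455, 195–215). Descend to TCP z of about 43.

Emit:
drive_tool --deltas "0 -0.02 -0.3 0; 0 0 -0.3 0; 0 0 -0.3 0; 0 0 -0.15 0; 0 0 -0.15 0; 0 0 0 0; 0 0 0 0"

```text
t: 5.17
eef_pos: [513.1, -216.6, 42.8]
tcp_rot: [-3.141, 0.001, -2.838]
ft_force: [-0.2, 0.6, 0.2]
opening: 0.005
grip_force: 0.0
```

Emit:
drive_tool --deltas "-0.06 -0.016 0 0; -0.06 -0.016 0 0; -0.05 -0.013 0 0; -0.05 -0.013 0 0; -0.05 -0.013 0 0; 0 0 0 0"

```text
t: 5.67
eef_pos: [484.6, -224.1, 42.6]
tcp_rot: [-3.141, 0.0, -2.84]
ft_force: [-1.3, 0.4, 0.2]
opening: 0.004
grip_force: 0.0
```

Emit:
drive_tool --deltas "-0.04 -0.01 0 0; 0 0 0 0; 0 0 0 0"

```text
t: 5.92
eef_pos: [481.2, -224.8, 41.8]
tcp_rot: [3.141, -0.0, -2.839]
ft_force: [-0.3, 0.1, -0.0]
opening: 0.002
grip_force: 0.0
```

Run:
```python
from h import *
im,W=cloud("scene"); cv2.imwrite("pics/s4.png",cv2.resize(im[210:310,140:300],None,fx=5,fy=5)[...,::-1])
s=env.state();print(s["eef_pos"],s["ft_force"])
```

```text
[ 481.36487424 -224.7505327    41.72821111] [ 0.34009217 -0.51169367  0.00465767]
```

View pics/s4.png

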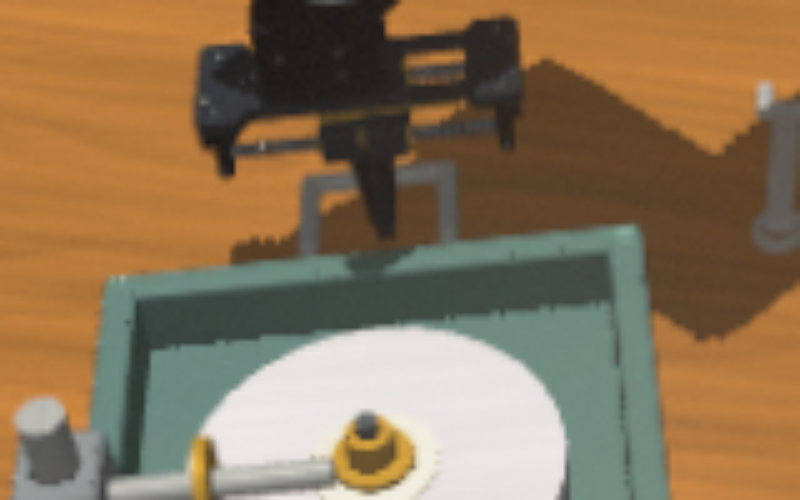

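The bar has moved out: in the crop its row went from about 198 to 168, and there is no force left on the tool, so it has snapped to its stop. Back off inside the opening, lift and check.

Emit:
drive_tool --deltas "0.08 0.02 0 0; 0 0 0.15 0; 0 0 0.3 0; 0 0 0.4 0; 0 0 0.4 0; 0 0 0.4 0; 0 0.3 0.1 0; 0 0.3 0 0; 0 0 0 0; 0 0 0 0"

```text
t: 6.8
eef_pos: [489.9, -161.5, 217.2]
tcp_rot: [-3.141, 0.001, -2.837]
ft_force: [-0.0, 0.2, -0.5]
opening: 0.006
grip_force: 0.0
```

Run:
```python
from h import *
im,W=cloud("scene"); cv2.imwrite("pics/s5.png",cv2.resize(im[190:340,180:500],None,fx=2.4,fy=2.4)[...,::-1])
w=W[235:275,190:245].reshape(-1,3); q=w[(w[:,2]>38)&(w[:,2]<56)&(w[:,0]<530)]
r=cv2.minAreaRect(q[:,:2].astype(np.float32)); print(r,cv2.boxPoints(r).round(0).tolist())
im,W=cloud("top")
b=W[225:275,395:445].reshape(-1,3); b=b[(b[:,2]>38)&(b[:,2]<58)]
c=b[:,:2]@np.array([.966,.259]); k=c<np.percentile(c,2)+14; print("bar",b[k].mean(0).round(1))
for n,(r0,r1,c0,c1) in dict(long=(218,270,198,240),short=(205,256,265,308)).items():
    w=W[r0:r1,c0:c1].reshape(-1,3); g=w[(w[:,2]>72)&(w[:,2]<165)]; g=g[np.argsort(g[:,2])]; print(n,len(g),g[-8:].mean(0).round(1))
s=env.state();print(s["t"],s["eef_pos"],s["ft_force"])
```

```text
((490.0323181152344, -226.72377014160156), (66.0096664428711, 92.32415008544922), 15.170867919921875) [[446.0, -191.0], [470.0, -280.0], [534.0, -263.0], [510.0, -174.0]]Traceback (most recent call last):
  File "<stdin>", line 7, in <module>
    return _quantile_unchecked(
        a, q, axis, out, overwrite_input, method, keepdims, weights)
    return _ureduce(a,
                    func=_quantile_ureduce_func,
    ...<5 lines>...
                    overwrite_input=overwrite_input,
                    method=method)
    r = func(a, **kwargs)
    result = _quantile(arr,
                       quantiles=q,
    ...<2 lines>...
                       out=out,
                       weights=wgt)
    slices_having_nans = np.isnan(arr[-1, ...])
                                  ~~~^^^^^^^^^
IndexError: index -1 is out of bounds for axis 0 with size 0
```

View pics/s5.png

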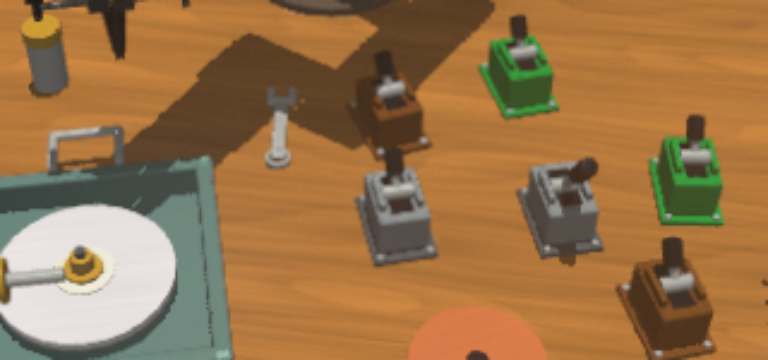

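With the arm clear, the bar has stayed out (handle extent 43 → 66 mm, corner shifts 22–28 mm). The long lever is over to +x, the short one still leans -x, and the pot, spare lap and spanner look undisturbed. Handing in.

```bash
python3 -c "
from cell import env
print(env.job_done())"
```

```text
the job is handed in; nothing more can be done
None
```

I threw the long lever to off, then pulled the spindle lock out, where it stayed; the short lever is still on, the loose things look undisturbed, and the job was handed in after about 7 s on the robot's clock, with no verdict returned.

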